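# Restock the lit display tray at the prize counter

## Task

Shut the display lights down first: slide both dimmer faders fully home to their zero ends, and then turn the red isolator fully to off. With the power off, stand every toy carton and prize tub from the mat upright on the floor of the display tray, the cartons square with the tray and a picture face towards the customers' side (away from the robot). When all are in, turn the isolator fully on with the faders still at zero, and only then slide each fader up level with its own yellow pointer; leave the toy car and everything else where it is.

Things in the scene. Friction and masses are not known exactly. Their poses are not given: they have to be found in the camera images.
- console: fixed black dimmer console, 320 (x) x 200 (y) x 45 mm high with a purple band; origin under its centre. Two fader tracks run along its own x at y -42 mm (pink) and +42 mm (teal); the isolator is on its axis at x +90 mm. It may stand left or right of the mat.
- fader_pink (a joint): travel of the pink fader in m: 0 = zero end (the track end at the console's -x side, nearer the robot), grows along the console's +x to 0.130 = full brightness. About 2 N moves it
- fader_pink_top (a point): top centre of the pink fader cap. The cap is 24 mm along the track, 36 mm across and 32 mm high, its top 35 mm above the console's top (80 mm above the table), with a white line across its middle; axes as the console's
- pointer_pink: flat yellow pointer (pink spot), 14 x 22 x 4 mm, lying on the console on the outer side of the pink track, 30 mm from its centre line; origin under its centre; axes as the console's. The pink fader is level with it when both have the same x in the console's frame
- fader_teal (a joint): travel of the teal fader in m, same as the pink one: 0 = zero end, 0.130 = full
- fader_teal_top (a point): top centre of the teal fader cap, same size as the pink cap
- pointer_teal: flat yellow pointer (teal spot) beside the teal track, same as the pink one
- isolator (a joint): angle of the red rotary isolator handle in rad: 0 = off (bar along the console's y, towards the white dot), 1.571 = on (bar along the console's x, towards the green dot); grows clockwise seen from above. 0.12 N m turns it, and it stays where it is left
- isolator_grip (a point): on the isolator's axis at half height of the bar, 70 mm above the table. The red bar is 84 mm long, 16 mm thick and 34 mm high (its underside 53 mm, its top 87 mm above the table) on a red disc of 80 mm; this point's own y axis is the bar's long direction
- tray: fixed display tray, white rim, pale cyan lit floor, 232 x 232 x 22 mm outside, 220 x 220 mm inside, rim 10 mm above its floor and 6 mm thick; origin under its centre; its x points to the customers' side, away from the robot. It may stand left or right of the mat
- tray_floor (a point): centre of the tray's inner floor, 12 mm above the table
- mat: fixed grey stock mat, 340 (x) x 260 (y) x 3 mm, between console and tray; the prizes start on it
- carton_orange: orange toy carton, 50 (x) x 80 (y) x 75 mm high, standing, picture faces on its own +x and -x sides (the 80 mm wide ones); origin under its centre, z up. About 150 g. May be absent
- carton_blue: blue toy carton, 50 (x) x 80 (y) x 75 mm high, standing, picture faces on its own +x and -x sides (the 80 mm wide ones); origin under its centre, z up. About 150 g. May be absent
- carton_green: green toy carton, 50 (x) x 80 (y) x 75 mm high, standing, picture faces on its own +x and -x sides (the 80 mm wide ones); origin under its centre, z up. About 150 g. May be absent
- tub_pink: pink tub with white lid, round prize tub, 60 mm across and 72 mm high, standing; origin under its centre. About 160 g. May be absent
- tub_yellow: yellow tub with black lid, round prize tub, 60 mm across and 72 mm high, standing; origin under its centre. About 160 g. May be absent
- toy_car: red toy car, 90 x 50 x 47 mm, standing on the mat among the prizes; not a boxed prize, leave alone; origin under its centre, x lengthwise
- tape_roll: clear ring of tape, 90 mm across, 25 mm high; leave alone; origin under its centre
- token_bowl: black open token box, 120 x 90 x 30 mm; leave alone; origin under its centre
- tumbler: pink drink bottle, 70 mm across, 150 mm high; leave alone; origin under its centre
- mug: blue mug, 80 mm across, 90 mm high; leave alone; origin under its centre
- stapler: blue and black stapler, 130 x 35 x 45 mm; leave alone; origin under its centre
- duck: yellow toy duck, 68 mm wide, 76 mm high; leave alone; origin under its centre
Not all that is in view belongs to the job. Of the things that look like the carton_green, take the one that is nearest to the robot's base at the start.

How it is judged:
On the way, in this order (a step that is already met when the one before it is completed fails the run):
1. both faders are at their zero ends while the isolator is still on (value of joint each of fader_pink, fader_teal below 0.008 m and value of joint isolator above 1.42 rad), for 0.2 s.
2. the isolator is off, the faders still at zero (value of joint each of fader_pink, fader_teal below 0.008 m and value of joint isolator below 0.15 rad), for 0.2 s.
3. with the isolator off, every prize present stands in the tray, cartons square with it (value of joint isolator below 0.15 rad and x of carton_orange in the frame of tray_floor between -0.1 and 0.1 m and y of carton_orange in the frame of tray_floor between -0.1 and 0.1 m and z of carton_orange in the frame of tray_floor between -0.006 and 0.006 m and angle between each of carton_orange, carton_blue, carton_green, tub_pink, tub_yellow's own z axis and vertical below 0.1 rad and angle between the y axis of each of carton_orange, carton_blue, carton_green and the y axis of tray, either way round below 0.25 rad and x of carton_blue in the frame of tray_floor between -0.1 and 0.1 m and y of carton_blue in the frame of tray_floor between -0.1 and 0.1 m and z of carton_blue in the frame of tray_floor between -0.006 and 0.006 m and x of carton_green in the frame of tray_floor between -0.1 and 0.1 m and y of carton_green in the frame of tray_floor between -0.1 and 0.1 m and z of carton_green in the frame of tray_floor between -0.006 and 0.006 m and x of tub_pink in the frame of tray_floor between -0.1 and 0.1 m and y of tub_pink in the frame of tray_floor between -0.1 and 0.1 m and z of tub_pink in the frame of tray_floor between -0.006 and 0.006 m and x of tub_yellow in the frame of tray_floor between -0.1 and 0.1 m and y of tub_yellow in the frame of tray_floor between -0.1 and 0.1 m and z of tub_yellow in the frame of tray_floor between -0.006 and 0.006 m), for 0.2 s.
4. the isolator is on again, the faders still at zero (all of step 1), for 0.2 s.
5. each fader is level with its pointer (x of fader_pink_top in the frame of pointer_pink between -0.007 and 0.007 m and x of fader_teal_top in the frame of pointer_teal between -0.007 and 0.007 m and value of joint isolator above 1.42 rad), for 0.2 s.
At the end, for the whole second after the job is handed in: Every prize present stands at rest on the tray floor, upright within 0.1 rad, underside within 6 mm of it, origin within 100 mm of its centre in x and y, cartons within 0.25 rad of square; isolator on (above 1.42 rad); each fader within 7 mm of its pointer along the track (all of step 5 and x of carton_orange in the frame of tray_floor between -0.1 and 0.1 m and y of carton_orange in the frame of tray_floor between -0.1 and 0.1 m and z of carton_orange in the frame of tray_floor between -0.006 and 0.006 m and angle between each of carton_orange, carton_blue, carton_green, tub_pink, tub_yellow's own z axis and vertical below 0.1 rad and angle between the y axis of each of carton_orange, carton_blue, carton_green and the y axis of tray, either way round below 0.25 rad and x of carton_blue in the frame of tray_floor between -0.1 and 0.1 m and y of carton_blue in the frame of tray_floor between -0.1 and 0.1 m and z of carton_blue in the frame of tray_floor between -0.006 and 0.006 m and x of carton_green in the frame of tray_floor between -0.1 and 0.1 m and y of carton_green in the frame of tray_floor between -0.1 and 0.1 m and z of carton_green in the frame of tray_floor between -0.006 and 0.006 m and x of tub_pink in the frame of tray_floor between -0.1 and 0.1 m and y of tub_pink in the frame of tray_floor between -0.1 and 0.1 m and z of tub_pink in the frame of tray_floor between -0.006 and 0.006 m and x of tub_yellow in the frame of tray_floor between -0.1 and 0.1 m and y of tub_yellow in the frame of tray_floor between -0.1 and 0.1 m and z of tub_yellow in the frame of tray_floor between -0.006 and 0.006 m and linear speed of each of carton_orange, carton_blue, carton_green, tub_pink, tub_yellow below 0.03 m/s); the robot touches nothing.
It fails at once if a bystander is moved more than 60 mm or tipped over (distance of any of toy_car, tape_roll, token_bowl, tumbler, mug, stapler, duck from where it was at the start of the episode above 0.06 m or angle between any of toy_car, tape_roll, token_bowl, tumbler, mug, stapler, duck's own z axis and vertical above 0.6 rad).
Of carton_orange, carton_blue, carton_green, tub_pink, tub_yellow only 2 to 4 are there at a start; the rules pass over those that are not, and their reading is None.
At some moment in a run one of carton_orange, carton_blue, carton_green, tub_pink, tub_yellow may be knocked a few centimetres aside while the robot is not near it.
It also fails if it takes over 208 s, if anything falls off the work surface, if the arm or the gripper's body presses on something with over 40 N, if the wrist force passes 120 N, or if a joint passes its speed limit or range.

## Robot

A 6-joint arm with a two-finger parallel gripper is mounted at the origin on the work surface. World frame = base frame: x ahead of the robot, y to its left, z up, the work surface at z = 0. Lengths are in m, angles in rad, forces in N, time in s.
With the tool pointing down it reaches from about 0.375 to 0.975 m from the base axis. Payload 3.8 kg.
Tool frame: the origin (TCP) lies midway between the tips of the shut fingers; the grasp point (between the pads) lies 19 mm behind it; z points along the fingers, y is the line along which they close (so a half turn about z gives the same grasp; the last joint's range is limited). The gripper opens to 85 mm and grips with 20 to 120 N. Pads are 22 mm wide; open, the fingers measure 114 mm over their backs; the gripper's body (76 mm by 85 mm) begins 54 mm behind the grasp point. The pads swing forward as they close: fully open they stand 13 mm farther back than shut.
Start: joints at [1.281, 0.264, 1.604, -0, 1.274, -0.037], TCP at [0.169, 0.654, 0.231] pointing down, gripper open.
Joint ranges: [-2.63, 2.63], [-0.94, 2.18], [0.31, 2.57], [-1.31, 4.45], [0, 2.66], [-2.55, 2.55]. Speed limits (rad/s): [2.57, 2.57, 3.14, 3.14, 3.14, 3.14].

## Interface

Orientations are given as a rotation vector (axis times angle).
In Python, from workcell import * gives the robot as it stands. The module is installed in compiled form; this text tells all that it offers.
- The arm moves only by the tool apply_moves, never from a script. Its arguments are lists of equal length, an entry for each row: "fingers": the opening, from 0 (shut) to 1 (fully open); "travel": the shift along the tool's x, y, z normalised to -1 to 1, where 1 is 0.05 m, a list of three; "rotation": the turn, a rotation vector about the tool's x, y, z normalised to -1 to 1, where 1 is 6 degrees, a list of three. In form: {"fingers": [fingers, ...], "travel": [[dx, dy, dz], ...], "rotation": [[ax, ay, az], ...]}. A call has 1 to 12 rows; each row shifts and turns the commanded pose from where the row before left it, along the tool's axes as they then stand; what a row does not reach is not made up. A row lasts 1/10 s, in which the tool goes at most 50 mm and 8.59 degrees, less where a joint would pass 70% of its speed; a pose out of reach is approached as far as the arm can. A call with a number of a shift or a turn outside -1 to 1 is refused whole. A call with a gripper value outside its range is refused whole. The fingers move at their own pace and stop on an object; "newtons" is the grip in N (left out, the last holds). Time passes only in rows, so rows that do not move let the fingers close. It gives the time, the measured TCP pose, the force, the opening and the grip force at its end, in the units of the state.
- read_state(): the state, without advancing time (a new reading comes with each control period).
- read_camera(name): name is "scene" or "top" or "wrist"; returns a dict with "image" (384x512x3 uint8, red, green, blue), "fx", "fy", "cx", "cy" (pixels), "extrinsics" (4x4, takes a point from world to camera coordinates). Camera axes: x right, y down, z forward; pixel columns grow to the right and rows downward; lengths in m; the calibration is good to about 2 mm. A picture is of the moment at which its call begins. There is no depth.
- finish_job(): hands the job in; it is judged then, once.
Trained networks look in the newest picture that a camera, given by its name, has taken for a name from the list of things; names that differ only in an ending like _2 or _b are one class to them, and where a whole thing is asked for, a point or a joint stands for the part that bears it (a point fixed in the world has none). Each returns a list of dicts, best first, with "p" (0 to 1); they miss things now and then, are a little off and sometimes report something else, mostly with a low value. They report only what shows in the picture. A call takes as long as a camera call. They do not tell look-alikes from the thing itself.
- regions_of(camera, name): "mask" (384x512 bool, what is visible of it) and "bbox" ([left, top, width, height] in pixels, round what is visible of it).
- tip_of(camera, name): "location" ([column, row] in pixels: a listed point, or the origin of a listed thing).
The state is a dict: "time": time; "q": joint angles; "joint_vel": joint speeds; "joint_torque": joint torques, N m; "tool_pos": TCP position; "tcp_rot": TCP orientation; "wrist_force": force on the tool from outside, world axes, zero at the start; "torque": the same for the moment, N m; "width": opening from 0.0 (shut) to 1.0 (fully open); "grip_force": force on a finger pad.
Only numpy, scipy, OpenCV 4.12 (cv2) and the standard library are available. Lean on these libraries where they do the work, as an engineer would, in place of code of your own. Each camera call takes 0.05 s, during which the arm holds its last target. There are 200 camera calls.

## Working session

There is one attempt and no reset: what is moved stays moved. The work goes in short steps, Python scripts to look and compute and a tool call to move; the robot and the scene stay as the last step left them, time stands still between calls to the robot, and variables do not carry over. Pictures are saved under pics/ and viewed, at most 14 in all, crops included, and the job is handed in when it is done.

Besides the shell and the picture viewer there is one more tool, called after "Emit:" as name(argument=value, ...) on one line, values as JSON. apply_moves: Moves the arm, as the interface text tells. Scaled input: -1 to 1 covers 0.05 m each way for a shift and 6 degrees each way for a turn. Its arguments: {"type":"object","properties":{"fingers":{"type":"array","items":{"type":"number"}},"travel":{"type":"array","items":{"type":"array","items":{"type":"number"}}},"rotation":{"type":"array","items":{"type":"array","items":{"type":"number"}}},"newtons":{"type":"number"}},"required":["fingers","travel","rotation"]}

```bash
mkdir -p pics; cat > h.py <<'E'
from workcell import *
import numpy as np, cv2
def snap(c,f=None):
    d=read_camera(c)
    if f: cv2.imwrite('pics/'+f,d['image'][:,:,::-1])
    return d
def ray(d,px,z):
    E=np.array(d['extrinsics']);R=E[:3,:3];t=E[:3,3]
    o=-R.T@t;v=R.T@np.array([(px[0]-d['cx'])/d['fx'],(px[1]-d['cy'])/d['fy'],1])
    return o+v*(z-o[2])/v[2]
def proj(d,p):
    E=np.array(d['extrinsics']);c=E[:3,:3]@np.array(p)+E[:3,3]
    return np.array([d['fx']*c[0]/c[2]+d['cx'],d['fy']*c[1]/c[2]+d['cy']])
E
python3 - <<'E'
from h import *
s=read_state();print({k:np.round(v,3) for k,v in s.items()})
for c in('top','scene'):
    d=snap(c,c+'0.png');E=d['extrinsics'];print(c,d['fx'],np.round(-E[:3,:3].T@E[:3,3],3))
    im=cv2.resize(d['image'],(800,600),interpolation=cv2.INTER_CUBIC);cv2.imwrite(f'pics/{c}0.png',im[:,:,::-1])
    if c=='top':
        print(np.round(E,3))
    for n in "fader_pink_top fader_teal_top pointer_pink pointer_teal isolator_grip tray_floor tray console mat carton_orange carton_blue carton_green tub_pink tub_yellow toy_car tape_roll token_bowl tumbler mug stapler duck".split():
        z={'fader_pink_top':.08,'fader_teal_top':.08,'pointer_pink':.045,'pointer_teal':.045,'isolator_grip':.07,'tray_floor':.012}.get(n,0)
        print(n,[(round(r['p'],2),np.round(r['location']).tolist(),np.round(ray(d,r['location'],z)[:2],3).tolist()) for r in tip_of(c,n)[:4] if r['p']>.2])
E
```

```text
{'time': np.float64(0.0), 'q': array([ 1.281,  0.265,  1.605, -0.   ,  1.274, -0.037]), 'joint_vel': array([-0.002,  0.002, -0.001, -0.   ,  0.001,  0.001]), 'joint_torque': array([ 0.0000e+00, -5.1513e+01, -3.6731e+01, -0.0000e+00,  1.3000e-02,
       -0.0000e+00]), 'tool_pos': array([0.169, 0.653, 0.23 ]), 'tcp_rot': array([-0.396, -3.116,  0.004]), 'wrist_force': array([-0.13 , -0.045,  0.236]), 'torque': array([0.042, 0.044, 0.04 ]), 'grip_force': np.float64(0.0), 'width': np.float64(1.0)}
top 378.4311100846741 [ 0.352 -0.006  1.247]
[[ 6.000e-03 -1.000e+00 -0.000e+00 -8.000e-03]
 [-9.770e-01 -6.000e-03 -2.120e-01  6.090e-01]
 [ 2.120e-01  1.000e-03 -9.770e-01  1.144e+00]
 [ 0.000e+00  0.000e+00  0.000e+00  1.000e+00]]
fader_pink_top [(0.63, [388.0, 181.0], [0.627, -0.43]), (0.48, [359.0, 222.0], [0.498, -0.335])]
fader_teal_top [(0.66, [331.0, 234.0], [0.461, -0.245]), (0.49, [164.0, 223.0], [0.492, 0.268])]
pointer_pink [(0.51, [365.0, 236.0], [0.459, -0.361])]
pointer_teal [(0.59, [318.0, 244.0], [0.433, -0.212])]
isolator_grip [(0.57, [336.0, 190.0], [0.6, -0.269]), (0.28, [2
[... 1814 characters left out ...]
 []
carton_green [(0.8, [262.0, 179.0], [0.44, -0.077]), (0.75, [199.0, 238.0], [0.826, -0.122]), (0.71, [180.0, 210.0], [0.745, -0.264]), (0.55, [214.0, 178.0], [0.53, -0.256])]
tub_pink [(0.33, [178.0, 158.0], [0.489, -0.469])]
tub_yellow [(0.53, [292.0, 188.0], [0.43, 0.055])]
toy_car [(0.6, [266.0, 226.0], [0.668, 0.056])]
tape_roll [(0.57, [385.0, 259.0], [0.607, 0.467])]
token_bowl [(0.69, [283.0, 264.0], [0.788, 0.18]), (0.66, [176.0, 160.0], [0.503, -0.468])]
tumbler [(0.73, [158.0, 181.0], [0.656, -0.441])]
mug [(0.89, [282.0, 262.0], [0.783, 0.173]), (0.58, [339.0, 218.0], [0.499, 0.274])]
stapler [(0.57, [400.0, 226.0], [0.434, 0.48])]
duck [(0.73, [232.0, 243.0], [0.79, -0.011])]
```

View pics/top0.png

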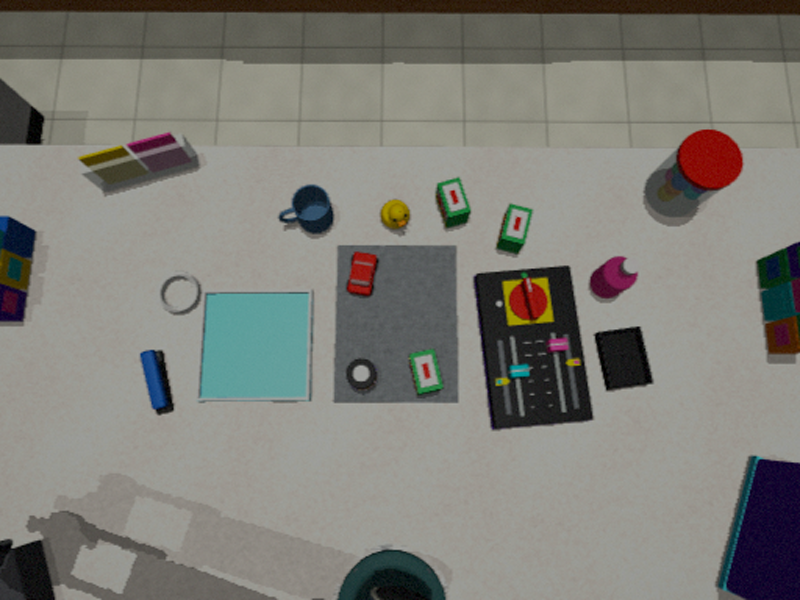

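View pics/scene0.png

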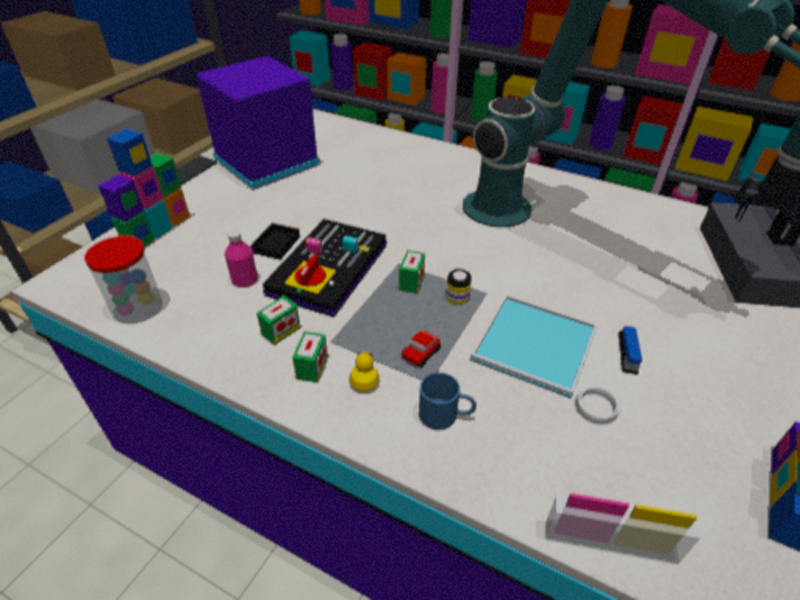

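The top picture shows the mat with the green carton (425,370), the yellow tub with a black lid (361,374) and the red car (362,273). The console is at (535,345), with its teal cap at (519,371), pink cap at (559,344) and isolator at (528,300). The tray is at (256,346). 

Three things could be carton_green: (425,370), (453,202) and (515,228). The one at (425,370), on the mat, is nearest the base, so I'll take that one.

```bash
python3 - <<'E'
from h import *
d=snap('top');im=d['image']
c=im[150:285,205:400];cv2.imwrite('pics/crop1.png',cv2.resize(c,None,fx=4,fy=4,interpolation=cv2.INTER_CUBIC)[:,:,::-1])
def rect(n,z,k=0,near=None):
    rs=[r for r in regions_of('top',n) if r['p']>.3]
    for r in rs[:3]:
        m=r['mask'].astype(np.uint8);cs,_=cv2.findContours(m,0,2);q=max(cs,key=cv2.contourArea)[:,0]
        P=np.array([ray(d,p,z)[:2] for p in q],np.float32)*1000
        R=cv2.minAreaRect(P);print(n,round(r['p'],2),r['bbox'],'rect mm',np.round(R[0]),np.round(R[1]),round(R[2],1))
for n,z in (('console',.045),('tray',.022),('mat',.003),('carton_green',.075),('tub_yellow',.072),('fader_pink_top',.08),('fader_teal_top',.08),('pointer_pink',.049),('pointer_teal',.049),('isolator_grip',.087),('toy_car',.04)): rect(n,z)
h=cv2.cvtColor(im,cv2.COLOR_RGB2HSV)
def blob(nm,lo,hi,z,box=(160,280,300,385)):
    m=cv2.inRange(h,lo,hi);mm=np.zeros_like(m);y0,y1,x0,x1=box;mm[y0:y1,x0:x1]=m[y0:y1,x0:x1]
    n,l,s,ce=cv2.connectedComponentsWithStats(mm)
    for i in range(1,n):
        if s[i,4]>8: 
            R=cv2.minAreaRect(np.argwhere(l==i)[:,::-1].astype(np.float32))
            print(nm,s[i].tolist(),np.round(ce[i],1),np.round(ray(d,ce[i],z)[:2],3))
blob('pink',(140,100,90),(172,255,255),.08);blob('teal',(85,100,90),(98,255,255),.08);blob('yellow',(22,120,100),(34,255,255),.047)
E
```

```text
console 0.69 [305.5, 168.6, 71.2, 107.6] rect mm [ 506. -283.] [320. 208.] 5.2
tray 0.9 [126.2, 183.0, 76.8, 74.8] rect mm [508. 287.] [238. 243.] 0.3
mat 0.96 [212.7, 154.5, 80.5, 104.9] rect mm [560.  -7.] [266. 344.] 89.9
carton_green 0.82 [281.7, 111.6, 19.7, 34.4] rect mm [ 803. -124.] [101.  65.] 16.4
carton_green 0.79 [317.8, 131.6, 24.4, 33.8] rect mm [ 744. -252.] [ 59. 107.] 74.9
carton_green 0.76 [259.6, 223.6, 26.6, 31.3] rect mm [447. -67.] [86. 54.] 16.5
tub_yellow 0.7 [221.0, 230.6, 19.6, 22.4] rect mm [441.  61.] [59. 58.] 45.7
fader_pink_top 0.57 [349.2, 216.0, 11.0, 10.7] rect mm [ 503. -327.] [26. 45.] 6.7
fader_pink_top 0.34 [181.1, 118.5, 30.7, 33.4] rect mm [780. 169.] [106. 106.] 57.9
fader_teal_top 0.56 [326.9, 235.2, 11.8, 10.4] rect mm [ 451. -248.] [24. 37.] 0.3
pointer_pink 0.46 [125.3, 183.4, 77.0, 72.8] rect mm [506. 280.] [230. 232.] 0.6
isolator_grip 0.75 [323.2, 178.4, 28.1, 26.7] rect mm [ 590. -272.] [77. 78.] 43.6
isolator_grip 0.41 [178.5, 114.9, 35.9, 37.0] rect mm [779. 168.] [101. 103.] 60.7
isolator_grip 0.31 [260.5, 223.5, 24.2, 32.6] rect mm [447. -65.] [81. 53.] 12.8
toy_car 0.75 [223.4, 163.2, 17.3, 26.5] rect mm [656.  65.] [57. 91.] 80.5
pink [351, 216, 12, 4, 36] [356.7 217.7] [ 0.511 -0.327]
pink [352, 221, 12, 4, 38] [357.3 222.1] [ 0.497 -0.328]
teal [326, 233, 12, 4, 36] [331.9 234.6] [ 0.458 -0.248]
teal [327, 238, 12, 3, 36] [332.5 239. ] [ 0.445 -0.249]
yellow [322, 178, 32, 30, 347] [336.9 193.2] [ 0.595 -0.276]
yellow [362, 230, 9, 5, 23] [365.2 231.8] [ 0.471 -0.361]
yellow [317, 242, 9, 5, 21] [322.2 243.4] [ 0.433 -0.223]
```

View pics/crop1.png

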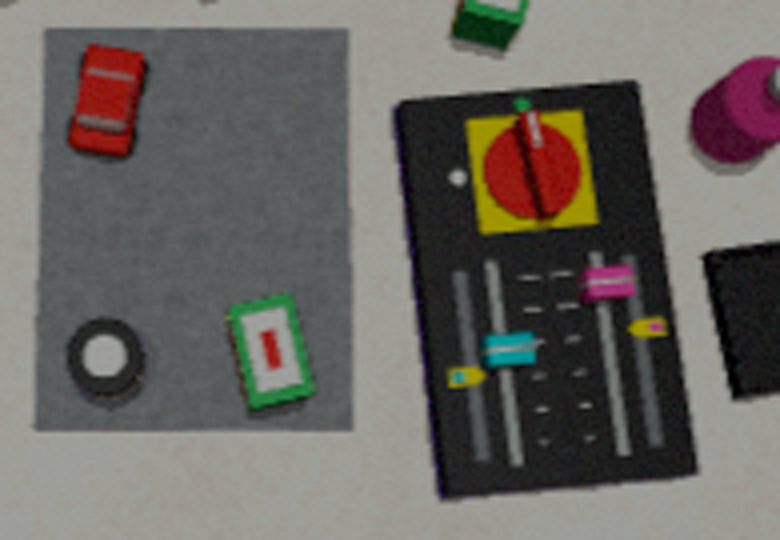

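The crop shows the carton (270,350), tub (105,357), pink cap (609,282), teal cap (511,349), pointers (647,327) and (466,377), and isolator disc (531,171) with the bar pointing at the green dot, so it is on. The nearest green carton is confirmed. Next I'll fit the console frame.

```bash
cat >> h.py <<'E'
def go(pos,yaw=None):
    """remaining move in tool axes, in units (50mm, 6deg)"""
    from scipy.spatial.transform import Rotation as Ro
    s=read_state();R=Ro.from_rotvec(s['tcp_rot']).as_matrix()
    print('t',round(float(s['time']),2),'tcp',np.round(s['tool_pos'],4),'yaw',round(np.degrees(np.arctan2(R[1,1],R[0,1])),2),'q1,q6',np.round(s['q'][[0,5]],2),'w',round(float(s['width']),3),'g',round(float(s['grip_force']),1),'F',np.round(s['wrist_force'],1))
    print(' travel units',np.round(R.T@(np.array(pos)-s['tool_pos'])/.05,3))
    if yaw is not None:
        y=np.radians(yaw);Y=np.array([np.cos(y),np.sin(y),0]);Z=np.array([0,0,-1.]);T=np.c_[np.cross(Y,Z),Y,Z]
        print(' rot units (now)',np.round(np.degrees(Ro.from_matrix(R.T@T).as_rotvec())/6,3),' travel in final axes',np.round(T.T@(np.array(pos)-s['tool_pos'])/.05,3))
E
python3 - <<'E'
from h import *
d=snap('top')
W=lambda x,y,z:ray(d,(205+(x+.5)/4-.5,150+(y+.5)/4-.5),z)[:2]
for n,x,y,z in (('TL',400,103,.045),('TR',637,82,.045),('BR',696,472,.045),('BL',443,497,.045),('disc',531,171,.05),('white',457,177,.045),('green',522,104,.045),('tealtop',491,262,.045),('tealbot',517,464,.045),('pinktop',595,252,.045),('pinkbot',625,455,.045),('teal',511,349,.08),('pink',609,282,.08),('ptT',466,377,.049),('ptP',647,327,.049),('carTL',229,308,.075),('carTR',288,294,.075),('carBR',313,396,.075),('carBL',252,409,.075),('tub',105,355,.072)):
    w=W(x,y,z);a=np.radians(5.5);c=w-[.506,-.2866];print(n,np.round(w,3),'console',np.round([c[0]*np.cos(a)+c[1]*np.sin(a),-c[0]*np.sin(a)+c[1]*np.cos(a)],4))
go((.5,-.327,.15),5.5)
E
```

```text
TL [ 0.654 -0.173] console [0.1583 0.0985]
TR [ 0.673 -0.368] console [ 0.1585 -0.0973]
BR [ 0.36  -0.397] console [-0.1558 -0.0955]
BL [ 0.34  -0.199] console [-0.1569  0.1026]
disc [ 0.597 -0.277] console [0.0915 0.0008]
white [ 0.593 -0.218] console [0.0928 0.0599]
green [ 0.654 -0.273] console [ 0.1485 -0.0008]
tealtop [ 0.524 -0.243] console [0.0216 0.0416]
tealbot [ 0.365 -0.258] console [-0.1372  0.0422]
pinktop [ 0.532 -0.327] console [ 0.0221 -0.0425]
pinkbot [ 0.373 -0.342] console [-0.138  -0.0425]
teal [ 0.451 -0.249] console [-0.0508  0.0424]
pink [ 0.503 -0.327] console [-0.0064 -0.0401]
ptT [ 0.432 -0.22 ] console [-0.0673  0.0739]
ptP [ 0.472 -0.364] console [-0.0413 -0.0736]
carTL [ 0.482 -0.033] console [0.0005 0.2548]
carTR [ 0.493 -0.079] console [0.0072 0.2081]
carBR [ 0.415 -0.097] console [-0.0724  0.1971]
carBL [ 0.405 -0.051] console [-0.078   0.2446]
tub [0.446 0.063] console [-0.0267  0.3535]
t 2.85 tcp [0.1688 0.6535 0.2313] yaw 75.51 q1,q6 [ 1.28 -0.04] w 1.0 g 0.0 F [-0.2  0.3 -0.2]
 travel units [-11.318 -17.33    1.626]
 rot units (now) [-0.     0.    11.669]  travel in final axes [-20.155   4.713   1.625]
```

Emit:
apply_moves(fingers=[0.7, 0.7, 0.7, 0.7, 0.7, 0.7, 0.7, 0.7, 0.7, 0.7], travel=[[-0.88, -0.4, 0], [-0.88, -0.4, 0], [-0.88, -0.4, 0], [-0.88, -0.4, 0], [-0.88, -0.4, 0], [-0.88, -0.4, 0], [-0.88, -0.4, 0], [-0.88, -0.4, 0], [-0.88, -0.4, 0], [-0.88, -0.4, 0]], rotation=[[0, 0, 0], [0, 0, 0], [0, 0, 0], [0, 0, 0], [0, 0, 0], [0, 0, 0], [0, 0, 0], [0, 0, 0], [0, 0, 0], [0, 0, 0]], newtons=25)

```text
time: 3.85
tool_pos: [0.5462, 0.3484, 0.2315]
tcp_rot: [0.396, 3.116, 0.001]
wrist_force: [0.6, 0.4, 0.4]
width: 0.697
grip_force: 0.0
```

Emit:
apply_moves(fingers=[0.7, 0.7, 0.7, 0.7, 0.7, 0.7, 0.7, 0.7, 0.7, 0.7, 0.7, 0.7], travel=[[0, 0, 0], [0, 0, 0], [0, 0, 0], [0, 0, 0], [0, 0, 0], [0, 0, 0], [0, 0, 0], [0, 0, 0], [0, 0, 0], [0, 0, 0], [0, 0, 0], [0, 0, 0]], rotation=[[0, 0, 0.97], [0, 0, 0.97], [0, 0, 0.97], [0, 0, 0.97], [0, 0, 0.97], [0, 0, 0.97], [0, 0, 0.97], [0, 0, 0.97], [0, 0, 0.97], [0, 0, 0.97], [0, 0, 0.97], [0, 0, 0.97]])

```text
time: 5.05
tool_pos: [0.5448, 0.3498, 0.2313]
tcp_rot: [2.114, 2.324, 0.0]
wrist_force: [0.6, -0.3, 0.2]
width: 0.703
grip_force: 0.0
```

```bash
cat >> h.py <<'E'
A=np.radians(5.5)
def con(x,y,z): return np.array([.5065+x*np.cos(A)-y*np.sin(A),-.2866+x*np.sin(A)+y*np.cos(A),z])
E
python3 -c "
from h import *
go(con(-.0064,-.042,.15),5.5)"
```

```text
t 5.05 tcp [0.5448 0.3498 0.2313] yaw 5.43 q1,q6 [0.53 0.44] w 0.703 g 0.0 F [ 0.6 -0.3  0.2]
 travel units [-13.439  -2.096   1.626]
 rot units (now) [ 0.001 -0.    -0.011]  travel in final axes [-13.437  -2.111   1.626]
```

Emit:
apply_moves(fingers=[0.7, 0.7, 0.7, 0.7, 0.7, 0.7, 0.7, 0.7, 0.7, 0.7, 0.7, 0.7], travel=[[-0.95, -0.15, 0], [-0.95, -0.15, 0], [-0.95, -0.15, 0], [-0.95, -0.15, 0], [-0.95, -0.15, 0], [-0.95, -0.15, 0], [-0.95, -0.15, 0], [-0.95, -0.15, 0], [-0.95, -0.15, 0], [-0.95, -0.15, 0], [-0.95, -0.15, 0], [-0.95, -0.15, 0]], rotation=[[0, 0, 0], [0, 0, 0], [0, 0, 0], [0, 0, 0], [0, 0, 0], [0, 0, 0], [0, 0, 0], [0, 0, 0], [0, 0, 0], [0, 0, 0], [0, 0, 0], [0, 0, 0]])

```text
time: 6.25
tool_pos: [0.5113, -0.2282, 0.2317]
tcp_rot: [2.108, 2.328, 0.001]
wrist_force: [1.0, -0.3, -0.5]
width: 0.703
grip_force: 0.0
```

Emit:
apply_moves(fingers=[0.7, 0.7, 0.7, 0.7, 0.7, 0.7], travel=[[-0.7, -0.1, 0.4], [-0.7, -0.1, 0.4], [-0.6, -0.1, 0.4], [-0.04, -0.01, 0.4], [0, 0, 0], [0, 0, 0]], rotation=[[0, 0, 0], [0, 0, 0], [0, 0, 0], [0, 0, 0], [0, 0, 0], [0, 0, 0]])

```text
time: 6.85
tool_pos: [0.506, -0.3289, 0.1511]
tcp_rot: [-2.108, -2.327, -0.0]
wrist_force: [0.2, -0.5, 0.7]
width: 0.699
grip_force: 0.0
```

```bash
python3 -c "
from h import *
go(con(-.0064,-.042,.052),5.5)
d=snap('wrist');im=cv2.resize(d['image'],(640,480))
for p,c in ((con(-.0064,-.042,.08),(255,255,255)),(con(-.051,.042,.08),(255,255,0)),(con(-.123,-.042,.08),(0,255,0)),(con(.09,0,.087),(0,0,255))):
  u=proj(d,p)*1.25;cv2.drawMarker(im,(int(u[0]),int(u[1])),c,0,14,1)
cv2.imwrite('pics/w1.png',im[:,:,::-1])"
```

```text
t 6.85 tcp [ 0.506  -0.3289  0.1511] yaw 5.66 q1,q6 [-0.62 -0.72] w 0.699 g 0.0 F [ 0.2 -0.5  0.7]
 travel units [-0.    -0.034  1.981]
 rot units (now) [-0.009 -0.01   0.027]  travel in final axes [ 0.002 -0.036  1.981]
```

View pics/w1.png

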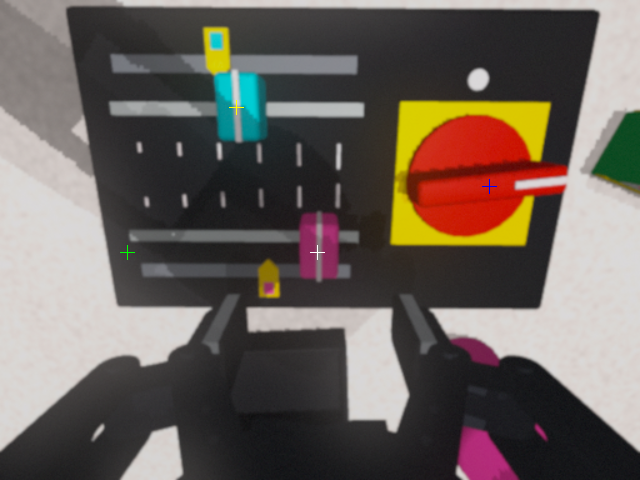

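The wrist view shows the markers on the pink cap (318,247), teal cap (237,107) and isolator (489,187), so the console fit holds. I'll descend, grip the pink cap and slide it home.

Emit:
apply_moves(fingers=[0.7, 0.7, 0.7, 0.7, 0.7, 0.7, 0.2, 0.2, 0.2, 0.2, 0.2], travel=[[0, 0, 0.4], [0, 0, 0.4], [0, 0, 0.4], [0, 0, 0.4], [0, 0, 0.3], [0, 0, 0], [0, 0, 0], [0, 0, 0], [0, 0, 0], [0, 0, 0], [0, 0, 0]], rotation=[[0, 0, 0], [0, 0, 0], [0, 0, 0], [0, 0, 0], [0, 0, 0], [0, 0, 0], [0, 0, 0], [0, 0, 0], [0, 0, 0], [0, 0, 0], [0, 0, 0]], newtons=25)

```text
time: 8.0
tool_pos: [0.5073, -0.33, 0.0581]
tcp_rot: [2.107, 2.326, 0.001]
wrist_force: [-0.5, 1.4, 5.7]
width: 0.277
grip_force: 28.9
```

Emit:
apply_moves(fingers=[0.2, 0.2, 0.2, 0.2, 0.2, 0.2, 0.2, 0.2, 0.2, 0.2], travel=[[0, -0.3, 0], [0, -0.3, 0], [0, -0.3, 0], [0, -0.3, 0], [0, -0.3, 0], [0, -0.3, 0], [0, -0.3, 0], [0, -0.2, 0], [0, -0.1, 0], [0, 0, 0]], rotation=[[0, 0, 0], [0, 0, 0], [0, 0, 0], [0, 0, 0], [0, 0, 0], [0, 0, 0], [0, 0, 0], [0, 0, 0], [0, 0, 0], [0, 0, 0]])

```text
time: 9.0
tool_pos: [0.3887, -0.3411, 0.058]
tcp_rot: [2.108, 2.323, 0.006]
wrist_force: [6.2, 5.5, 7.6]
width: 0.274
grip_force: 29.0
```

```bash
python3 -c "
from h import *
go(con(-.123,-.042,.054),5.5)"
```

```text
t 9.0 tcp [ 0.3887 -0.3411  0.058 ] yaw 5.55 q1,q6 [-0.77 -0.87] w 0.274 g 29.0 F [6.2 5.5 7.6]
 travel units [ 0.019 -0.01   0.08 ]
 rot units (now) [0.054 0.009 0.008]  travel in final axes [ 0.019 -0.01   0.08 ]
```

Emit:
apply_moves(fingers=[0.2, 0.2, 0.2, 0.7, 0.7, 0.7, 0.7, 0.7], travel=[[0, -0.05, 0], [0, -0.05, 0], [0, 0, 0], [0, 0, 0], [0, 0, 0], [0, 0, -0.3], [0, 0, -0.6], [0, 0, 0]], rotation=[[0, 0, 0], [0, 0, 0], [0, 0, 0], [0, 0, 0], [0, 0, 0], [0, 0, 0], [0, 0, 0], [0, 0, 0]])

```text
time: 9.8
tool_pos: [0.3832, -0.344, 0.1048]
tcp_rot: [2.105, 2.324, -0.001]
wrist_force: [0.8, -0.7, -0.3]
width: 0.7
grip_force: 0.0
```

```bash
python3 -c "
from h import *
go(con(-.051,.042,.1),5.5)
d=snap('top')
for n in('pink','teal'):
  for r in tip_of('top',f'fader_{n}_top')[:2]: print(n,r['p'],ray(d,r['location'],.08)[:2])
print(con(-.123,-.042,0))"
```

```text
t 9.8 tcp [ 0.3832 -0.344   0.1048] yaw 5.66 q1,q6 [-0.78 -0.88] w 0.7 g 0.0 F [ 0.8 -0.7 -0.3]
 travel units [1.742 1.549 0.093]
 rot units (now) [0.034 0.05  0.026]  travel in final axes [1.745 1.545 0.096]
pink 0.66 [ 0.39025448 -0.34008518]
pink 0.16 [ 0.50447329 -0.27363097]
teal 0.68 [ 0.4485767  -0.25409243]
teal 0.56 [0.61388939 0.43497514]
[ 0.38809179 -0.34019567  0.        ]
```

Emit:
apply_moves(fingers=[0.7, 0.7, 0.7, 0.7, 0.7, 0.7, 0.7, 0.7, 0.2, 0.2, 0.2, 0.2], travel=[[0.5, 0.45, 0], [0.5, 0.45, 0], [0.5, 0.45, 0], [0.24, 0.2, 0], [0, 0, 0.3], [0, 0, 0.3], [0, 0, 0.28], [0, 0, 0], [0, 0, 0], [0, 0, 0], [0, 0, 0], [0, 0, 0]], rotation=[[0, 0, 0], [0, 0, 0], [0, 0, 0], [0, 0, 0], [0, 0, 0], [0, 0, 0], [0, 0, 0], [0, 0, 0], [0, 0, 0], [0, 0, 0], [0, 0, 0], [0, 0, 0]])

```text
time: 11.15
tool_pos: [0.4511, -0.2479, 0.0581]
tcp_rot: [2.108, 2.327, 0.001]
wrist_force: [1.1, -0.3, 1.3]
width: 0.278
grip_force: 29.2
```

Emit:
apply_moves(fingers=[0.2, 0.2, 0.2, 0.2, 0.2, 0.2, 0.2, 0.7, 0.7, 0.7, 0.7, 0.7], travel=[[0, -0.3, 0], [0, -0.3, 0], [0, -0.3, 0], [0, -0.3, 0], [0, -0.3, 0], [0, -0.1, 0], [0, 0, 0], [0, 0, 0], [0, 0, 0], [0, 0, -0.4], [0, 0, -0.7], [0, 0, -0.5]], rotation=[[0, 0, 0], [0, 0, 0], [0, 0, 0], [0, 0, 0], [0, 0, 0], [0, 0, 0], [0, 0, 0], [0, 0, 0], [0, 0, 0], [0, 0, 0], [0, 0, 0], [0, 0, 0]])

```text
time: 12.35
tool_pos: [0.3689, -0.2554, 0.138]
tcp_rot: [-2.108, -2.327, 0.002]
wrist_force: [1.2, 0.3, 0.6]
width: 0.7
grip_force: 0.0
```

```bash
python3 -c "
from h import *
go(con(.09,0,.15),-84.5)
d=snap('top')
for n in('pink','teal'):
  for r in tip_of('top',f'fader_{n}_top')[:2]: print(n,r['p'],ray(d,r['location'],.08)[:2])
print(con(-.123,.042,0))"
```

```text
t 12.35 tcp [ 0.3689 -0.2554  0.138 ] yaw 5.66 q1,q6 [-0.66 -0.76] w 0.7 g 0.0 F [1.2 0.3 0.6]
 travel units [-0.898  4.476 -0.25 ]
 rot units (now) [-1.7000e-02  1.3000e-02  1.5026e+01]  travel in final axes [ 4.479  0.886 -0.241]
teal 0.48 [ 0.38294252 -0.26575991]
[ 0.38004075 -0.25658239  0.        ]
```

Emit:
apply_moves(fingers=[0.7, 0.7, 0.7, 0.7, 0.7, 0.7], travel=[[-0.18, 0.9, -0.25], [-0.18, 0.9, 0], [-0.18, 0.9, 0], [-0.18, 0.9, 0], [-0.18, 0.88, 0], [0, 0, 0]], rotation=[[0, 0, 1], [0, 0, 0], [0, 0, 0], [0, 0, 0], [0, 0, 0], [0, 0, 1]])

```text
time: 13.1
tool_pos: [0.5979, -0.2975, 0.1461]
tcp_rot: [-2.34, -2.093, 0.001]
wrist_force: [-0.8, -0.4, -0.6]
width: 0.702
grip_force: 0.0
```

Emit:
apply_moves(fingers=[0.7, 0.7, 0.7, 0.7, 0.7, 0.7, 0.7, 0.7, 0.7, 0.7, 0.7, 0.7], travel=[[0, 0, 0], [0, 0, 0], [0, 0, 0], [0, 0, 0], [0, 0, 0], [0, 0, 0], [0, 0, 0], [0, 0, 0], [0, 0, 0], [0, 0, 0], [0, 0, 0], [0, 0, 0]], rotation=[[0, 0, 1], [0, 0, 1], [0, 0, 1], [0, 0, 1], [0, 0, 1], [0, 0, 1], [0, 0, 1], [0, 0, 1], [0, 0, 1], [0, 0, 1], [0, 0, 1], [0, 0, 1]])

```text
time: 14.3
tool_pos: [0.5928, -0.2966, 0.1469]
tcp_rot: [-3.124, -0.312, 0.007]
wrist_force: [-0.8, -0.5, 0.3]
width: 0.701
grip_force: 0.0
```

```bash
python3 -c "
from h import *
go(con(.09,0,.056),-84.5)"
```

```text
t 14.3 tcp [ 0.5928 -0.2966  0.1469] yaw -78.59 q1,q6 [-0.5   0.87] w 0.701 g 0.0 F [-0.8 -0.5  0.3]
 travel units [ 0.146 -0.347  1.819]
 rot units (now) [-0.023  0.042  0.985]  travel in final axes [ 0.102 -0.365  1.818]
```

Emit:
apply_moves(fingers=[0.7, 0.7, 0.7, 0.7, 0.7, 0.7, 0.0, 0.0, 0.0, 0.0, 0.0, 0.0], travel=[[0, 0, 0], [0.1, -0.36, 0], [0, 0, 0.5], [0, 0, 0.6], [0, 0, 0.6], [0, 0, 0], [0, 0, 0], [0, 0, 0], [0, 0, 0], [0, 0, 0], [0, 0, 0], [0, 0, 0]], rotation=[[0, 0, 0.98], [0, 0, 0], [0, 0, 0], [0, 0, 0], [0, 0, 0], [0, 0, 0], [0, 0, 0], [0, 0, 0], [0, 0, 0], [0, 0, 0], [0, 0, 0], [0, 0, 0]], newtons=30)

```text
time: 15.5
tool_pos: [0.5999, -0.2782, 0.0671]
tcp_rot: [3.137, 0.159, 0.005]
wrist_force: [1.4, 5.0, 5.6]
width: 0.183
grip_force: 31.5
```

Emit:
apply_moves(fingers=[0, 0, 0, 0, 0, 0, 0, 0, 0, 0], travel=[[0, 0, 0], [0, 0, 0], [0, 0, 0], [0, 0, 0], [0, 0, 0], [0, 0, 0], [0, 0, 0], [0, 0, 0], [0, 0, 0], [0, 0, 0]], rotation=[[0, 0, -0.8], [0, 0, -0.8], [0, 0, -0.8], [0, 0, -0.8], [0, 0, -0.8], [0, 0, -0.8], [0, 0, -0.8], [0, 0, -0.8], [0, 0, -0.8], [0, 0, -0.8]])

```text
time: 16.5
tool_pos: [0.5996, -0.2773, 0.0671]
tcp_rot: [-2.8, -1.425, -0.004]
wrist_force: [-0.5, 8.1, 7.9]
width: 0.181
grip_force: 29.6
```

```bash
python3 -c "
from h import *
go(con(.09,0,.062),5.5)"
```

```text
t 16.5 tcp [ 0.5996 -0.2773  0.0671] yaw -36.05 q1,q6 [-0.47  0.16] w 0.181 g 29.6 F [-0.5  8.1  7.9]
 travel units [-0.053 -0.049  0.101]
 rot units (now) [ 0.018 -0.02  -6.925]  travel in final axes [-0.007 -0.072  0.101]
```

Emit:
apply_moves(fingers=[0, 0, 0, 0, 0, 0, 0, 0, 0, 0], travel=[[0, 0, -0.04], [0, 0, 0], [0, 0, 0], [0, 0, 0], [0, 0, 0], [0, 0, 0], [0, 0, 0], [0, 0, 0], [0, 0, 0], [0, 0, 0]], rotation=[[0, 0, -0.8], [0, 0, -0.8], [0, 0, -0.8], [0, 0, -0.8], [0, 0, -0.8], [0, 0, -0.8], [0, 0, -0.8], [0, 0, -0.8], [0, 0, -0.8], [0, 0, 0]])

```text
time: 17.5
tool_pos: [0.5987, -0.2773, 0.0672]
tcp_rot: [-2.083, -2.351, -0.003]
wrist_force: [0.9, 4.8, 1.4]
width: 0.182
grip_force: 35.7
```

```bash
python3 -c "
from h import *
go(con(.09,0,.062),5.5)"
```

```text
t 17.5 tcp [ 0.5987 -0.2773  0.0672] yaw 6.93 q1,q6 [-0.47 -0.59] w 0.182 g 35.7 F [0.9 4.8 1.4]
 travel units [-0.008 -0.055  0.104]
 rot units (now) [ 0.008 -0.018  0.239]  travel in final axes [-0.009 -0.054  0.104]
```

Emit:
apply_moves(fingers=[0.6, 0.6, 0.6, 0.6, 0.6, 0.6, 0.6], travel=[[0, 0, 0], [0, 0, 0], [0, 0, 0], [0, 0, -0.5], [0, 0, -0.8], [0, 0, -0.8], [0, 0, -0.6]], rotation=[[0, 0, 0], [0, 0, 0], [0, 0, 0], [0, 0, 0], [0, 0, 0], [0, 0, 0], [0, 0, 0]])

```text
time: 18.2
tool_pos: [0.5991, -0.2794, 0.2049]
tcp_rot: [2.08, 2.35, 0.0]
wrist_force: [0.7, -0.2, -0.3]
width: 0.599
grip_force: 0.0
```

```bash
cat > look.py <<'E'
from h import *
d=snap('top');im=d['image']
for n,z in (('carton_green',.075),('tub_yellow',.072),('fader_pink_top',.08),('fader_teal_top',.08),('isolator_grip',.087),('tray',.022)):
    for r in regions_of('top',n)[:4]:
        if r['p']<.3: continue
        q=max(cv2.findContours(r['mask'].astype(np.uint8),0,2)[0],key=cv2.contourArea)[:,0]
        R=cv2.minAreaRect(np.array([ray(d,p,z)[:2] for p in q],np.float32)*1000);print(n,round(r['p'],2),np.round(R[0]),np.round(R[1]),round(R[2],1))
h=cv2.cvtColor(im,cv2.COLOR_RGB2HSV)
# cyan tray floor
m=cv2.inRange(h,(80,60,80),(98,255,255));n,l,s,c=cv2.connectedComponentsWithStats(m);i=1+np.argmax(s[1:,4])
q=max(cv2.findContours((l==i).astype(np.uint8),0,2)[0],key=cv2.contourArea)[:,0]
R=cv2.minAreaRect(np.array([ray(d,p,.012)[:2] for p in q],np.float32)*1000);print('floor',np.round(R[0]),np.round(R[1]),round(R[2],1))
c=im[140:285,115:400];cv2.imwrite('pics/look.png',cv2.resize(c,None,fx=2.8,fy=2.8,interpolation=cv2.INTER_CUBIC)[:,:,::-1])
E
python3 look.py; cp pics/look.png pics/look1.png; python3 -c "
from h import *
go((.449,-.065,.2),-76.5)
d=snap('wrist','w2.png')"
```

```text
carton_green 0.77 [449. -65.] [83. 53.] 13.6
carton_green 0.76 [ 801. -125.] [101.  64.] 18.0
carton_green 0.67 [500. 273.] [225. 225.] 0.6
carton_green 0.63 [ 746. -252.] [ 58. 103.] 76.9
tub_yellow 0.59 [442.  61.] [58. 59.] 0.3
fader_pink_top 0.37 [604. 434.] [84. 90.] 0.3
isolator_grip 0.57 [ 599. -256.] [39. 78.] 59.4
tray 0.94 [508. 286.] [232. 235.] 0.6
floor [509. 291.] [218. 219.] 1.5
t 18.55 tcp [ 0.5972 -0.278   0.1995] yaw 6.99 q1,q6 [-0.47 -0.6 ] w 0.597 g 0.0 F [-1.  -0.2 -0.2]
 travel units [ 4.589 -2.424  0.007]
 rot units (now) [-3.7000e-02  7.0000e-03  1.3914e+01]  travel in final axes [-1.887 -4.834 -0.009]
```

View pics/w2.png

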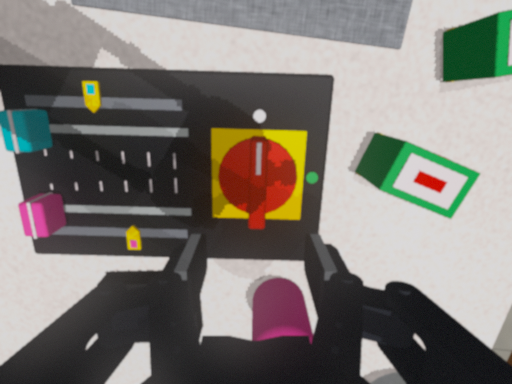

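The picture shows the isolator bar pointing at the white dot (259,115), so it is off. Both caps are at the zero end, teal (25,130) and pink (42,215). On to the carton.

Emit:
apply_moves(fingers=[1, 1, 1, 1, 1, 1, 1], travel=[[0.92, -0.48, 0], [0.92, -0.48, 0], [0.92, -0.48, 0], [0.92, -0.48, 0], [0.91, -0.5, 0], [0, 0, 0], [0, 0, 0]], rotation=[[0, 0, 0], [0, 0, 0], [0, 0, 0], [0, 0, 0], [0, 0, 0], [0, 0, 0.95], [0, 0, 0.96]])

```text
time: 19.3
tool_pos: [0.4538, -0.0716, 0.2003]
tcp_rot: [-2.307, -2.13, 0.002]
wrist_force: [0.8, -0.0, -0.1]
width: 1.004
grip_force: 0.0
```

Emit:
apply_moves(fingers=[1, 1, 1, 1, 1, 1, 1, 1, 1, 1, 1, 1], travel=[[0, 0, 0], [0, 0, 0], [0, 0, 0], [0, 0, 0], [0, 0, 0], [0, 0, 0], [0, 0, 0], [0, 0, 0], [0, 0, 0], [0, 0, 0], [0, 0, 0], [0, 0, 0]], rotation=[[0, 0, 1], [0, 0, 1], [0, 0, 1], [0, 0, 1], [0, 0, 1], [0, 0, 1], [0, 0, 1], [0, 0, 1], [0, 0, 1], [0, 0, 1], [0, 0, 1], [0, 0, 1]])

```text
time: 20.5
tool_pos: [0.4548, -0.073, 0.2002]
tcp_rot: [-3.12, -0.363, 0.004]
wrist_force: [-0.3, 0.1, -0.1]
width: 1.0
grip_force: 0.0
```

```bash
python3 -c "
from h import *
go((.449,-.065,.032),-76.4)
d=snap('wrist')
for r in tip_of('wrist','carton_green')[:3]: print(r['p'],ray(d,r['location'],.003))
for r in regions_of('wrist','carton_green')[:1]:
  im=d['image'].copy()
a=np.radians(13.6);L=np.array([np.cos(a),np.sin(a)]);S=np.array([-L[1],L[0]])
for u in(-1,1):
  for v in(-1,1):
    P=np.array([.449,-.065])+u*.04*L+v*.025*S;q=proj(d,(*P,.078));cv2.drawMarker(im,(int(q[0]),int(q[1])),(255,0,255),0,12,1)
cv2.imwrite('pics/w3.png',im[:,:,::-1])"
```

```text
t 20.5 tcp [ 0.4548 -0.073   0.2002] yaw -76.71 q1,q6 [-0.21  1.13] w 1.0 g 0.0 F [-0.3  0.1 -0.1]
 travel units [-0.068 -0.178  3.365]
 rot units (now) [-0.011  0.025 -0.052]  travel in final axes [-0.076 -0.182  3.365]
0.7 [ 0.44812691 -0.06878538  0.003     ]
0.25 [ 0.33796718 -0.3219242   0.003     ]
```

View pics/w3.png

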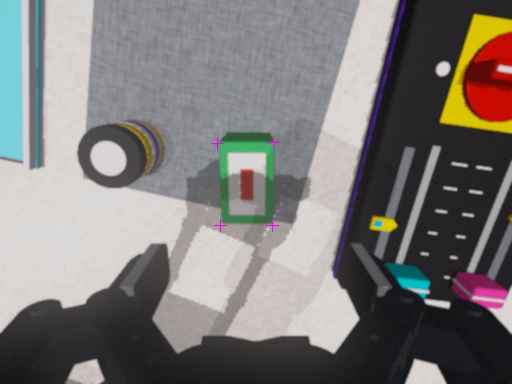

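The wrist view shows the carton (246,183) aligned with my predicted corners. I'll descend, grip and lift.

Emit:
apply_moves(fingers=[1, 1, 1, 1, 1, 1, 0.4, 0.4, 0.4, 0.4, 0.4, 0.4], travel=[[-0.07, -0.18, 0.7], [0, 0, 0.7], [0, 0, 0.7], [0, 0, 0.7], [0, 0, 0.48], [0, 0, 0], [0, 0, 0], [0, 0, 0], [0, 0, 0], [0, 0, 0], [0, 0, 0], [0, 0, 0]], rotation=[[0, 0, 0], [0, 0, 0], [0, 0, 0], [0, 0, 0], [0, 0, 0], [0, 0, 0], [0, 0, 0], [0, 0, 0], [0, 0, 0], [0, 0, 0], [0, 0, 0], [0, 0, 0]], newtons=30)

```text
time: 21.85
tool_pos: [0.4521, -0.0655, 0.0397]
tcp_rot: [3.119, 0.37, 0.006]
wrist_force: [-1.1, 1.1, 6.6]
width: 0.583
grip_force: 32.3
```

Emit:
apply_moves(fingers=[0.4, 0.4, 0.4, 0.4, 0.4], travel=[[0, 0, 0], [0, 0, -0.4], [0, 0, -0.8], [0, 0, -0.8], [0, 0, -0.4]], rotation=[[0, 0, 0], [0, 0, 0], [0, 0, 0], [0, 0, 0], [0, 0, 0]])

```text
time: 22.35
tool_pos: [0.452, -0.0656, 0.1616]
tcp_rot: [3.118, 0.37, 0.008]
wrist_force: [1.4, 0.1, -1.9]
width: 0.587
grip_force: 32.3
```

```bash
python3 -c "
from h import *
go((.509,.239,.16),1)"
```

```text
t 22.35 tcp [ 0.452  -0.0656  0.1616] yaw -76.45 q1,q6 [-0.2   1.14] w 0.587 g 32.3 F [ 1.4  0.1 -1.9]
 travel units [ 2.535 -5.656  0.031]
 rot units (now) [  0.051  -0.024 -12.909]  travel in final axes [6.071 1.246 0.032]
```

Emit:
apply_moves(fingers=[0.4, 0.4, 0.4, 0.4, 0.4, 0.4, 0.4, 0.4, 0.4, 0.4], travel=[[0.18, -0.4, 0], [0.36, -0.8, 0], [0.36, -0.8, 0], [0.36, -0.8, 0], [0.36, -0.8, 0], [0.36, -0.8, 0], [0.36, -0.8, 0], [0.2, -0.45, 0], [0, 0, 0], [0, 0, 0]], rotation=[[0, 0, 0], [0, 0, 0], [0, 0, 0], [0, 0, 0], [0, 0, 0], [0, 0, 0], [0, 0, 0], [0, 0, 0], [0, 0, -0.9], [0, 0, -1]])

```text
time: 23.35
tool_pos: [0.5072, 0.2402, 0.1574]
tcp_rot: [3.065, 0.688, -0.001]
wrist_force: [0.5, -0.4, -2.6]
width: 0.585
grip_force: 32.4
```

Emit:
apply_moves(fingers=[0.4, 0.4, 0.4, 0.4, 0.4, 0.4, 0.4, 0.4, 0.4, 0.4, 0.4, 0.4], travel=[[0, 0, 0], [0, 0, 0], [0, 0, 0], [0, 0, 0], [0, 0, 0], [0, 0, 0], [0, 0, 0], [0, 0, 0], [0, 0, 0], [0, 0, 0], [0, 0, 0], [0, 0, 0]], rotation=[[0, 0, -1], [0, 0, -1], [0, 0, -1], [0, 0, -1], [0, 0, -1], [0, 0, -1], [0, 0, -1], [0, 0, -1], [0, 0, -1], [0, 0, -1], [0, 0, -1], [0, 0, 0]])

```text
time: 24.55
tool_pos: [0.5072, 0.239, 0.1576]
tcp_rot: [-2.203, -2.24, 0.001]
wrist_force: [-0.4, -0.5, -1.8]
width: 0.584
grip_force: 32.5
```

```bash
python3 -c "
from h import *
go((.509,.239,.05),1)"
```

```text
t 24.55 tcp [0.5072 0.239  0.1576] yaw 0.96 q1,q6 [0.4  0.38] w 0.584 g 32.5 F [-0.4 -0.5 -1.8]
 travel units [1.000e-03 3.700e-02 2.152e+00]
 rot units (now) [-0.005  0.003 -0.007]  travel in final axes [0.    0.035 2.152]
```

Emit:
apply_moves(fingers=[0.4, 0.4, 0.4, 0.4, 0.4, 0.4, 0.9, 0.9, 0.9, 0.9, 0.9, 0.9], travel=[[0, 0, 0.6], [0, 0, 0.6], [0, 0, 0.5], [0, 0, 0.3], [0, 0, 0.16], [0, 0, 0], [0, 0, 0], [0, 0, 0], [0, 0, 0], [0, 0, -0.5], [0, 0, -0.9], [0, 0, -0.9]], rotation=[[0, 0, 0], [0, 0, 0], [0, 0, 0], [0, 0, 0], [0, 0, 0], [0, 0, 0], [0, 0, 0], [0, 0, 0], [0, 0, 0], [0, 0, 0], [0, 0, 0], [0, 0, 0]])

```text
time: 25.75
tool_pos: [0.5069, 0.2389, 0.1655]
tcp_rot: [-2.203, -2.239, 0.003]
wrist_force: [0.7, 0.1, 0.5]
width: 0.9
grip_force: 0.0
```

```bash
python3 look.py; python3 -c "
from h import *
go((.444,.061,.16))
d=snap('wrist')
for r in tip_of('wrist','tub_yellow')[:3]: print(r['p'],ray(d,r['location'],.003))"
```

```text
carton_green 0.94 [ 744. -252.] [ 56. 103.] 75.9
carton_green 0.68 [ 802. -124.] [102.  63.] 16.5
carton_green 0.56 [506. 222.] [60. 69.] 2.3
tub_yellow 0.89 [443.  60.] [61. 54.] 45.7
fader_pink_top 0.48 [ 387. -336.] [21. 43.] 0.4
fader_teal_top 0.42 [ 379. -254.] [24. 37.] 0.4
isolator_grip 0.84 [ 591. -272.] [73. 74.] 61.8
isolator_grip 0.63 [ 501. -274.] [309. 202.] 5.9
tray 0.68 [509. 219.] [235. 103.] 2.0
floor [510. 230.] [219.  97.] 2.2
t 26.1 tcp [0.5065 0.2387 0.1633] yaw 0.93 q1,q6 [0.4  0.38] w 0.9 g 0.0 F [-0.2  0.   0.1]
 travel units [-3.533 -1.308  0.072]
0.98 [0.44670332 0.06460125 0.003     ]
```

View pics/look.png

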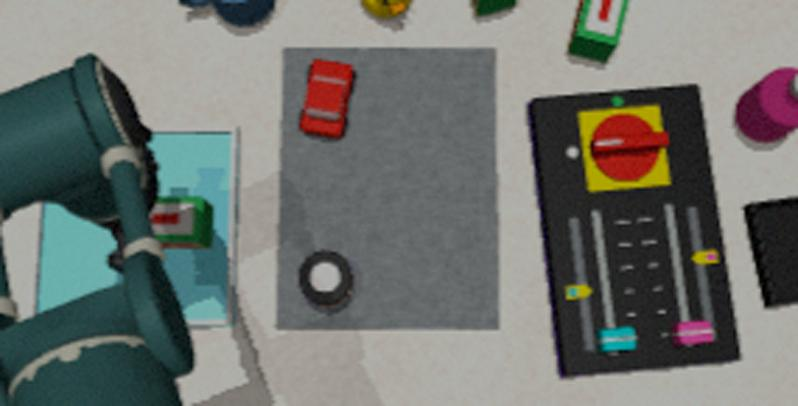

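The picture shows the carton standing in the tray (180,220) and the tub still at (326,278). The isolator points at the white dot, and both caps are at the zero end (617,338) and (693,333). Now the tub.

Emit:
apply_moves(fingers=[1, 1, 1, 1, 1, 1, 1, 1, 1, 1], travel=[[-0.87, -0.32, 0], [-0.87, -0.32, 0], [-0.87, -0.32, 0], [-0.87, -0.32, 0], [-0.02, -0.02, 0.6], [0, 0, 0], [0, 0, 0], [0, 0, 0], [0, 0, 0], [0, 0, 0]], rotation=[[0, 0, 0], [0, 0, 0], [0, 0, 0], [0, 0, 0], [0, 0, 0], [0, 0, 0], [0, 0, 0], [0, 0, 0], [0, 0, 0], [0, 0, 0]])

```text
time: 27.2
tool_pos: [0.4463, 0.0639, 0.1356]
tcp_rot: [2.201, 2.24, 0.002]
wrist_force: [-1.4, 0.0, -0.3]
width: 1.001
grip_force: 0.0
```

```bash
python3 -c "
from h import *
d=snap('wrist')
im=d['image'].copy()
for r in tip_of('wrist','tub_yellow')[:3]: print(r['p'],ray(d,r['location'],.003))
go((.4445,.0625,.036))
for t in np.linspace(0,6.28,24):
  q=proj(d,(.4445+.03*np.cos(t),.0625+.03*np.sin(t),.075));cv2.circle(im,(int(q[0]),int(q[1])),1,(255,0,255),-1)
cv2.imwrite('pics/w4.png',im[:,:,::-1])"
```

```text
0.75 [0.44718221 0.06284509 0.003     ]
t 27.3 tcp [0.446  0.0636 0.1353] yaw 0.99 q1,q6 [0.09 0.07] w 1.001 g 0.0 F [-0.4  0.4 -0.5]
 travel units [-0.022 -0.031  1.986]
```

View pics/w4.png

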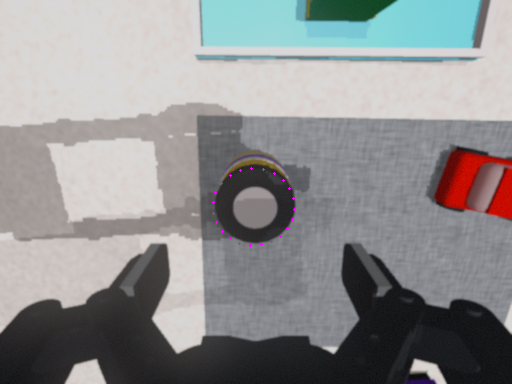

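The tub lid (255,204) sits inside my predicted circle. I'll descend, grip and lift.

Emit:
apply_moves(fingers=[1, 1, 1, 1, 1, 0.4, 0.4, 0.4, 0.4, 0.4, 0.4], travel=[[0, 0, 0.6], [0, 0, 0.6], [0, 0, 0.5], [0, 0, 0.25], [0, 0, 0], [0, 0, 0], [0, 0, 0], [0, 0, 0], [0, 0, 0], [0, 0, 0], [0, 0, 0]], rotation=[[0, 0, 0], [0, 0, 0], [0, 0, 0], [0, 0, 0], [0, 0, 0], [0, 0, 0], [0, 0, 0], [0, 0, 0], [0, 0, 0], [0, 0, 0], [0, 0, 0]], newtons=30)

```text
time: 28.4
tool_pos: [0.4471, 0.0633, 0.0389]
tcp_rot: [2.202, 2.238, 0.004]
wrist_force: [-0.9, 0.9, 6.4]
width: 0.695
grip_force: 33.5
```

Emit:
apply_moves(fingers=[0.4, 0.4, 0.4, 0.4, 0.4, 0.4], travel=[[0, 0, 0], [0, 0, -0.4], [0, 0, -0.8], [0, 0, -0.8], [0, 0, -0.8], [0, 0, -0.4]], rotation=[[0, 0, 0], [0, 0, 0], [0, 0, 0], [0, 0, 0], [0, 0, 0], [0, 0, 0]])

```text
time: 29.0
tool_pos: [0.4472, 0.0632, 0.2013]
tcp_rot: [2.201, 2.237, 0.007]
wrist_force: [1.0, -0.4, -1.5]
width: 0.69
grip_force: 33.7
```

```bash
python3 -c "
from h import *
go((.509,.34,.2),1)"
```

```text
t 29.0 tcp [0.4472 0.0632 0.2013] yaw 0.93 q1,q6 [0.09 0.07] w 0.69 g 33.7 F [ 1.  -0.4 -1.5]
 travel units [5.514 1.326 0.036]
 rot units (now) [ 0.057 -0.003 -0.011]  travel in final axes [5.513 1.333 0.027]
```

Emit:
apply_moves(fingers=[0.4, 0.4, 0.4, 0.4, 0.4, 0.4, 0.4, 0.4, 0.4], travel=[[0.5, 0.12, 0], [0.8, 0.19, 0], [0.8, 0.19, 0], [0.8, 0.19, 0], [0.8, 0.19, 0], [0.8, 0.19, 0], [0.8, 0.19, 0], [0.2, 0.06, 0], [0, 0, 0]], rotation=[[0, 0, 0], [0, 0, 0], [0, 0, 0], [0, 0, 0], [0, 0, 0], [0, 0, 0], [0, 0, 0], [0, 0, 0], [0, 0, 0]])

```text
time: 29.9
tool_pos: [0.5067, 0.3404, 0.1966]
tcp_rot: [-2.201, -2.242, 0.002]
wrist_force: [-0.2, -1.0, -2.9]
width: 0.693
grip_force: 33.7
```

```bash
python3 -c "
from h import *
go((.509,.34,.0485),1)"
```

```text
t 29.9 tcp [0.5067 0.3404 0.1966] yaw 1.07 q1,q6 [0.55 0.53] w 0.693 g 33.7 F [-0.2 -1.  -2.9]
 travel units [-0.007  0.048  2.962]
 rot units (now) [-0.008  0.006  0.011]  travel in final axes [-0.009  0.046  2.962]
```

Emit:
apply_moves(fingers=[0.4, 0.4, 0.4, 0.4, 0.4, 0.4, 0.4], travel=[[0, 0, 0.7], [0, 0, 0.7], [0, 0, 0.7], [0, 0, 0.5], [0, 0, 0.26], [0, 0, 0.1], [0, 0, 0]], rotation=[[0, 0, 0], [0, 0, 0], [0, 0, 0], [0, 0, 0], [0, 0, 0], [0, 0, 0], [0, 0, 0]])

```text
time: 30.6
tool_pos: [0.5071, 0.3383, 0.0498]
tcp_rot: [2.204, 2.239, -0.001]
wrist_force: [-0.7, 0.4, -1.5]
width: 0.689
grip_force: 33.8
```

Emit:
apply_moves(fingers=[1, 1, 1, 1, 1, 1, 1], travel=[[0, 0, 0], [0, 0, 0], [0, 0, 0], [0, 0, -0.5], [0, 0, -0.9], [0, 0, -0.9], [0, 0, -0.7]], rotation=[[0, 0, 0], [0, 0, 0], [0, 0, 0], [0, 0, 0], [0, 0, 0], [0, 0, 0], [0, 0, 0]])

```text
time: 31.3
tool_pos: [0.508, 0.3399, 0.2031]
tcp_rot: [2.202, 2.239, 0.006]
wrist_force: [0.1, 0.8, -0.0]
width: 1.002
grip_force: 0.0
```

```bash
python3 -c "
from h import *
go(con(.09,0,.2),5.5)"
```

```text
t 31.3 tcp [0.508  0.3399 0.2031] yaw 0.95 q1,q6 [0.55 0.53] w 1.002 g 0.0 F [ 0.1  0.8 -0. ]
 travel units [-12.385   1.557   0.042]
 rot units (now) [ 0.034 -0.018 -0.759]  travel in final axes [-12.469   0.57    0.062]
```

Emit:
apply_moves(fingers=[0.6, 0.6, 0.6, 0.6, 0.6, 0.6, 0.6, 0.6, 0.6, 0.6, 0.6, 0.6], travel=[[-0.95, 0.12, 0], [-0.95, 0.12, 0], [-0.95, 0.12, 0], [-0.95, 0.12, 0], [-0.95, 0.12, 0], [-0.95, 0.12, 0], [-0.95, 0.12, 0], [-0.95, 0.12, 0], [-0.95, 0.12, 0], [-0.95, 0.12, 0], [-0.95, 0.12, 0], [-0.95, 0.12, 0]], rotation=[[0, 0, 0], [0, 0, 0], [0, 0, 0], [0, 0, 0], [0, 0, 0], [0, 0, 0], [0, 0, 0], [0, 0, 0], [0, 0, 0], [0, 0, 0], [0, 0, 0], [0, 0, 0]])

```text
time: 32.5
tool_pos: [0.5887, -0.2317, 0.2003]
tcp_rot: [2.202, 2.238, 0.001]
wrist_force: [1.0, 0.2, 0.6]
width: 0.597
grip_force: 0.0
```

```bash
python3 look.py; cp pics/look.png pics/look3.png; python3 -c "
from h import *
go(con(.0915,0,.2),5.5)"
```

```text
carton_green 0.83 [ 801. -124.] [101.  63.] 18.5
carton_green 0.75 [ 746. -245.] [ 45. 101.] 77.1
carton_green 0.7 [504. 232.] [56. 94.] 0.3
tub_yellow 0.94 [504. 332.] [63. 70.] 0.3
tub_yellow 0.65 [ 594. -182.] [ 66. 158.] 67.1
fader_teal_top 0.56 [786. 172.] [106.  97.] 67.3
isolator_grip 0.52 [ 591. -306.] [12. 29.] 61.8
tray 0.95 [508. 286.] [232. 235.] 0.6
floor [509. 291.] [218. 219.] 1.5
t 32.85 tcp [ 0.5882 -0.2282  0.1994] yaw 1.01 q1,q6 [-0.41 -0.43] w 0.602 g 0.0 F [ 0.2 -0.1 -0.6]
 travel units [-0.995  0.17  -0.012]
 rot units (now) [ 0.    -0.004 -0.749]  travel in final axes [-1.006  0.091 -0.011]
```

View pics/look3.png

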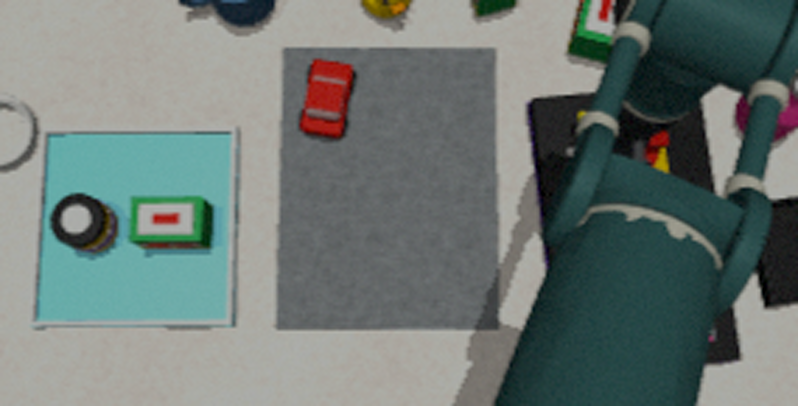

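The tub (82,222) and the carton (170,222) both stand upright in the tray, and the carton is square. Now I'll turn the isolator on.

Emit:
apply_moves(fingers=[0.6, 0.6, 0.6, 0.6, 0.6, 0.6, 0.6, 0, 0, 0, 0, 0], travel=[[0, 0, 0], [-0.5, 0.05, 0.2], [-0.5, 0.04, 0.3], [0, 0, 0.7], [0, 0, 0.7], [0, 0, 0.74], [0, 0, 0], [0, 0, 0], [0, 0, 0], [0, 0, 0], [0, 0, 0], [0, 0, 0]], rotation=[[0, 0, -0.75], [0, 0, 0], [0, 0, 0], [0, 0, 0], [0, 0, 0], [0, 0, 0], [0, 0, 0], [0, 0, 0], [0, 0, 0], [0, 0, 0], [0, 0, 0], [0, 0, 0]])

```text
time: 34.05
tool_pos: [0.5991, -0.2794, 0.0706]
tcp_rot: [2.111, 2.321, 0.002]
wrist_force: [-3.1, 1.9, 6.6]
width: 0.179
grip_force: 33.6
```

```bash
python3 -c "
from h import *
go(con(.0915,0,.067),-84.5)"
```

```text
t 34.05 tcp [ 0.5991 -0.2794  0.0706] yaw 5.43 q1,q6 [-0.47 -0.57] w 0.179 g 33.6 F [-3.1  1.9  6.6]
 travel units [ 0.033 -0.027  0.072]
 rot units (now) [ 3.9000e-02 -1.4000e-02  1.4988e+01]  travel in final axes [-0.026 -0.033  0.072]
```

Emit:
apply_moves(fingers=[0, 0, 0, 0, 0, 0, 0, 0, 0, 0], travel=[[0, 0, 0], [0, 0, 0], [0, 0, 0], [0, 0, 0], [0, 0, 0], [0, 0, 0], [0, 0, 0], [0, 0, 0], [0, 0, 0], [0, 0, 0]], rotation=[[0, 0, 0.8], [0, 0, 0.8], [0, 0, 0.8], [0, 0, 0.8], [0, 0, 0.8], [0, 0, 0.8], [0, 0, 0.8], [0, 0, 0.8], [0, 0, 0.8], [0, 0, 0.8]])

```text
time: 35.05
tool_pos: [0.5982, -0.2792, 0.0706]
tcp_rot: [2.877, 1.259, 0.002]
wrist_force: [-4.5, 3.2, 8.9]
width: 0.176
grip_force: 33.9
```

Emit:
apply_moves(fingers=[0, 0, 0, 0, 0, 0, 0, 0, 0, 0, 0], travel=[[0, 0, 0], [0, 0, 0], [0, 0, 0], [0, 0, 0], [0, 0, 0], [0, 0, 0], [0, 0, 0], [0, 0, 0], [0, 0, 0], [0, 0, 0], [0, 0, 0]], rotation=[[0, 0, 0.8], [0, 0, 0.8], [0, 0, 0.8], [0, 0, 0.8], [0, 0, 0.8], [0, 0, 0.8], [0, 0, 0.8], [0, 0, 0.8], [0, 0, 0.8], [0, 0, 0.2], [0, 0, 0]])

```text
time: 36.15
tool_pos: [0.5979, -0.2785, 0.0706]
tcp_rot: [3.14, 0.087, 0.001]
wrist_force: [-5.3, 4.6, 10.6]
width: 0.174
grip_force: 40.5
```

```bash
python3 -c "
from h import *
go(con(.0915,0,.067),-84.5)"
```

```text
t 36.15 tcp [ 0.5979 -0.2785  0.0706] yaw -86.81 q1,q6 [-0.47  1.04] w 0.174 g 40.5 F [-5.3  4.6 10.6]
 travel units [-0.006 -0.014  0.073]
 rot units (now) [ 0.005 -0.006 -0.385]  travel in final axes [-0.005 -0.014  0.073]
```

Emit:
apply_moves(fingers=[0.6, 0.6, 0.6, 0.6, 0.6, 0.6, 0.6], travel=[[0, 0, 0], [0, 0, 0], [0, 0, 0], [0, 0, -0.5], [0, 0, -0.8], [0, 0, -0.6], [0, 0, 0]], rotation=[[0, 0, 0], [0, 0, 0], [0, 0, 0], [0, 0, 0], [0, 0, 0], [0, 0, 0], [0, 0, -1]])

```text
time: 36.85
tool_pos: [0.6013, -0.281, 0.169]
tcp_rot: [3.126, 0.25, 0.015]
wrist_force: [0.2, 0.2, -0.1]
width: 0.599
grip_force: 0.0
```

Emit:
apply_moves(fingers=[0.6, 0.6, 0.6, 0.6, 0.6, 0.6, 0.6, 0.6, 0.6, 0.6, 0.6, 0.6], travel=[[0, 0, 0], [0, 0, 0], [0, 0, 0], [0, 0, 0], [0, 0, 0], [0, 0, 0], [0, 0, 0], [0, 0, 0], [0, 0, 0], [0, 0, 0], [0, 0, 0], [0, 0, 0]], rotation=[[0, 0, -1], [0, 0, -1], [0, 0, -1], [0, 0, -1], [0, 0, -1], [0, 0, -1], [0, 0, -1], [0, 0, -1], [0, 0, -1], [0, 0, -1], [0, 0, -1], [0, 0, -1]])

```text
time: 38.05
tool_pos: [0.5976, -0.2792, 0.1622]
tcp_rot: [2.384, 2.046, 0.0]
wrist_force: [1.2, -0.3, -0.1]
width: 0.601
grip_force: 0.0
```

```bash
python3 -c "
from h import *
go(con(-.122,.042,.14),5.5)"
```

```text
t 38.05 tcp [ 0.5976 -0.2792  0.1622] yaw -8.74 q1,q6 [-0.47 -0.32] w 0.601 g 0.0 F [ 1.2 -0.3 -0.1]
 travel units [-0.21  -4.351  0.442]
 rot units (now) [ 0.003  0.    -2.374]  travel in final axes [ 0.867 -4.268  0.443]
```

Emit:
apply_moves(fingers=[0.6, 0.6, 0.6, 0.6, 0.6], travel=[[0, 0, 0], [0, 0, 0], [0, 0, 0], [0, -0.6, -0.8], [0, -0.6, 0]], rotation=[[0, 0, -0.8], [0, 0, -0.8], [0, 0, -0.77], [0, 0, 0], [0, 0, 0]])

```text
time: 38.55
tool_pos: [0.5404, -0.2861, 0.2066]
tcp_rot: [2.111, 2.316, 0.002]
wrist_force: [1.6, -0.6, 1.3]
width: 0.599
grip_force: 0.0
```

```bash
cat > pt.py <<'E'
from h import *
d=snap('wrist','w5.png');h=cv2.cvtColor(d['image'],cv2.COLOR_RGB2HSV)
def C(p):
    c=p[:2]-[.5065,-.2866];return np.round([c[0]*np.cos(A)+c[1]*np.sin(A),-c[0]*np.sin(A)+c[1]*np.cos(A)],4)
for nm,lo,hi,z in (('yellow',(22,120,90),(34,255,255),.049),('pink',(140,100,70),(172,255,255),.08),('teal',(85,100,70),(98,255,255),.08),('red',(0,150,80),(6,255,255),.087)):
    n,l,s,c=cv2.connectedComponentsWithStats(cv2.inRange(h,lo,hi))
    for i in range(1,n):
        if s[i,4]>50:
            x,y,w,hh=s[i,:4];q=(x+(w-1)/2,y+(hh-1)/2)
            print(nm,s[i].tolist(),'bbox centre',C(ray(d,q,z)))
for k in ('pink','teal'):
    print(k,[C(ray(d,r['location'],.045)) for r in tip_of('wrist','pointer_'+k)[:2]],[C(ray(d,r['location'],.08)) for r in tip_of('wrist',f'fader_{k}_top')[:2]])
E
python3 pt.py; python3 -c "
from h import *
go(con(-.122,.042,.11),5.5)"
```

```text
yellow [141, 81, 18, 33, 386] bbox centre [-0.0678  0.0737]
yellow [264, 124, 97, 90, 3470] bbox centre [0.0928 0.0024]
yellow [180, 223, 14, 22, 177] bbox centre [-0.0427 -0.0711]
pink [82, 194, 20, 43, 321] bbox centre [-0.126  -0.0357]
pink [95, 194, 28, 44, 879] bbox centre [-0.1095 -0.0363]
pink [298, 279, 20, 65, 706] bbox centre [ 0.0904 -0.1501]
pink [360, 338, 11, 31, 235] bbox centre [ 0.1599 -0.2091]
teal [146, 86, 7, 9, 54] bbox centre [-0.0573  0.0795]
teal [65, 113, 15, 41, 356] bbox centre [-0.13    0.0433]
teal [79, 112, 32, 43, 1061] bbox centre [-0.1099  0.0432]
red [273, 134, 91, 73, 4077] bbox centre [0.0907 0.0101]
red [470, 162, 30, 18, 298] bbox centre [0.2427 0.0089]
pink [array([-0.044 , -0.0706])] [array([-0.124 , -0.0444])]
teal [array([-0.0669,  0.0745])] [array([-0.1229,  0.0413]), array([-0.0353, -0.0561])]
t 38.8 tcp [ 0.538  -0.2845  0.2021] yaw 5.22 q1,q6 [-0.53 -0.62] w 0.6 g 0.0 F [ 0.9  0.4 -0.2]
 travel units [ 0.844 -3.076  1.841]
 rot units (now) [ 0.006 -0.    -0.046]  travel in final axes [ 0.859 -3.071  1.843]
```

View pics/w5.png

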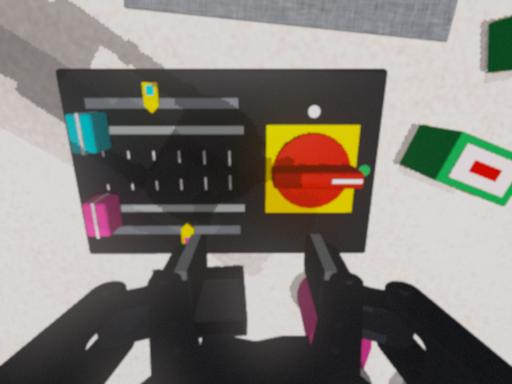

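The bar points at the green dot (364,170), so the isolator is on. The caps are at zero, and the pointers are at console x -0.0675 (teal) and -0.042 (pink). Now the teal fader.

Emit:
apply_moves(fingers=[0.7, 0.7, 0.7, 0.7, 0.7, 0.7, 0.7], travel=[[0.2, -0.75, 0.2], [0.22, -0.75, 0.4], [0.22, -0.75, 0.4], [0.22, -0.82, 0.4], [0, 0, 0.4], [0, 0, 0.4], [0, 0, 0]], rotation=[[0, 0, 0], [0, 0, 0], [0, 0, 0], [0, 0, 0], [0, 0, 0], [0, 0, 0], [0, 0, 0]], newtons=25)

```text
time: 39.5
tool_pos: [0.3791, -0.2539, 0.0893]
tcp_rot: [-2.113, -2.317, 0.001]
wrist_force: [-0.2, 0.4, -0.2]
width: 0.699
grip_force: 0.0
```

```bash
python3 -c "
from h import *
go(con(-.1225,.042,.060),5.5)"
```

```text
t 39.5 tcp [ 0.3791 -0.2539  0.0893] yaw 5.26 q1,q6 [-0.64 -0.74] w 0.699 g 0.0 F [-0.2  0.4 -0.2]
 travel units [-0.057  0.026  0.585]
 rot units (now) [-0.041 -0.04  -0.04 ]  travel in final axes [-0.054  0.024  0.586]
```

Emit:
apply_moves(fingers=[0.7, 0.7, 0.7, 0.2, 0.2, 0.2, 0.2, 0.2], travel=[[-0.05, 0.02, 0.3], [0, 0, 0.26], [0, 0, 0], [0, 0, 0], [0, 0, 0], [0, 0, 0], [0, 0, 0], [0, 0, 0]], rotation=[[0, 0, 0], [0, 0, 0], [0, 0, 0], [0, 0, 0], [0, 0, 0], [0, 0, 0], [0, 0, 0], [0, 0, 0]])

```text
time: 40.3
tool_pos: [0.3827, -0.2584, 0.0651]
tcp_rot: [2.116, 2.32, 0.0]
wrist_force: [-0.5, 2.0, 5.8]
width: 0.277
grip_force: 28.4
```

```bash
python3 -c "
from h import *
go(con(-.0675,.042,.060),5.5)"
```

```text
t 40.3 tcp [ 0.3827 -0.2584  0.0651] yaw 5.25 q1,q6 [-0.65 -0.74] w 0.277 g 28.4 F [-0.5  2.   5.8]
 travel units [0.047 1.061 0.104]
 rot units (now) [ 0.01   0.009 -0.041]  travel in final axes [0.042 1.061 0.103]
```

Emit:
apply_moves(fingers=[0.2, 0.2, 0.2, 0.2, 0.2, 0.2, 0.2], travel=[[0, 0.2, 0], [0, 0.3, 0], [0, 0.3, 0], [0, 0.2, 0], [0, 0.08, 0], [0, 0, 0], [0, 0, 0]], rotation=[[0, 0, 0], [0, 0, 0], [0, 0, 0], [0, 0, 0], [0, 0, 0], [0, 0, 0], [0, 0, 0]])

```text
time: 41.0
tool_pos: [0.4374, -0.2534, 0.0651]
tcp_rot: [2.116, 2.319, 0.002]
wrist_force: [1.8, 1.0, 6.5]
width: 0.276
grip_force: 28.5
```

```bash
python3 -c "
from h import *
go(con(-.0675,.042,.060),5.5)"
```

```text
t 41.0 tcp [ 0.4374 -0.2534  0.0651] yaw 5.25 q1,q6 [-0.57 -0.67] w 0.276 g 28.5 F [1.8 1.  6.5]
 travel units [ 0.046 -0.038  0.103]
 rot units (now) [ 0.024  0.009 -0.041]  travel in final axes [ 0.046 -0.038  0.103]
```

Emit:
apply_moves(fingers=[0.2, 0.2, 0.7, 0.7, 0.7, 0.7, 0.7, 0.7, 0.7, 0.7, 0.7], travel=[[0, -0.04, 0], [0, 0, 0], [0, 0, 0], [0, 0, 0], [0, 0, -0.4], [0, 0, -0.5], [-0.4, -0.3, 0], [-0.6, -0.4, 0], [-0.6, -0.4, 0], [0, 0, 0], [0, 0, 0]], rotation=[[0, 0, 0], [0, 0, 0], [0, 0, 0], [0, 0, 0], [0, 0, 0], [0, 0, 0], [0, 0, 0], [0, 0, 0], [0, 0, 0], [0, 0, 0], [0, 0, 0]])

```text
time: 42.1
tool_pos: [0.3856, -0.3381, 0.1086]
tcp_rot: [-2.119, -2.317, -0.0]
wrist_force: [0.2, -0.1, -0.6]
width: 0.701
grip_force: 0.0
```

```bash
python3 -c "
from h import *
go(con(-.1225,-.042,.062),5.5)"
```

```text
t 42.1 tcp [ 0.3856 -0.3381  0.1086] yaw 5.12 q1,q6 [-0.77 -0.86] w 0.701 g 0.0 F [ 0.2 -0.1 -0.6]
 travel units [-0.047  0.057  0.932]
 rot units (now) [-0.008 -0.012 -0.063]  travel in final axes [-0.046  0.056  0.932]
```

Emit:
apply_moves(fingers=[0.7, 0.7, 0.7, 0.7, 0.2, 0.2, 0.2, 0.2, 0.2], travel=[[-0.05, 0.06, 0.3], [0, 0, 0.4], [0, 0, 0.2], [0, 0, 0], [0, 0, 0], [0, 0, 0], [0, 0, 0], [0, 0, 0], [0, 0, 0]], rotation=[[0, 0, 0], [0, 0, 0], [0, 0, 0], [0, 0, 0], [0, 0, 0], [0, 0, 0], [0, 0, 0], [0, 0, 0], [0, 0, 0]])

```text
time: 43.0
tool_pos: [0.3904, -0.3406, 0.0652]
tcp_rot: [2.116, 2.32, 0.0]
wrist_force: [-0.5, 1.1, 4.1]
width: 0.274
grip_force: 28.5
```

Emit:
apply_moves(fingers=[0.2, 0.2, 0.2, 0.2, 0.2, 0.2, 0.2, 0.2], travel=[[0, 0.2, 0], [0, 0.3, 0], [0, 0.3, 0], [0, 0.3, 0], [0, 0.3, 0], [0, 0.1, 0], [0, 0, 0], [0, 0, 0]], rotation=[[0, 0, 0], [0, 0, 0], [0, 0, 0], [0, 0, 0], [0, 0, 0], [0, 0, 0], [0, 0, 0], [0, 0, 0]])

```text
time: 43.8
tool_pos: [0.4655, -0.3336, 0.0652]
tcp_rot: [2.116, 2.319, 0.002]
wrist_force: [2.0, 2.0, 4.8]
width: 0.27
grip_force: 28.6
```

```bash
python3 -c "
from h import *
go(con(-.0425,-.042,.062),5.5)"
```

```text
t 43.8 tcp [ 0.4655 -0.3336  0.0652] yaw 5.25 q1,q6 [-0.67 -0.76] w 0.27 g 28.6 F [2.  2.  4.8]
 travel units [0.018 0.055 0.064]
 rot units (now) [ 0.021  0.009 -0.042]  travel in final axes [0.017 0.056 0.064]
```

Fine adjustment of 0.05, then release, retreat upwards and check.

Emit:
apply_moves(fingers=[0.2, 0.2, 0.7, 0.7, 0.7, 0.7, 0.7, 0.7, 0.7, 0.7, 0.7], travel=[[0, 0.05, 0], [0, 0, 0], [0, 0, 0], [0, 0, 0], [0, 0, -0.4], [0, 0, -0.8], [0, 0, -0.8], [-0.3, 0.2, -0.6], [-0.3, 0.2, 0], [0, 0, 0], [0, 0, 0]], rotation=[[0, 0, 0], [0, 0, 0], [0, 0, 0], [0, 0, 0], [0, 0, 0], [0, 0, 0], [0, 0, 0], [0, 0, 0], [0, 0, 0], [0, 0, 0], [0, 0, 0]])

```text
time: 44.9
tool_pos: [0.4886, -0.3607, 0.1931]
tcp_rot: [-2.116, -2.319, 0.0]
wrist_force: [0.2, -0.1, -0.6]
width: 0.7
grip_force: 0.0
```

```bash
python3 pt.py; python3 look.py|grep -E 'green|tub'
```

```text
yellow [197, 0, 19, 25, 306] bbox centre [-0.0675  0.0745]
yellow [326, 46, 116, 108, 4784] bbox centre [0.0929 0.0023]
yellow [475, 104, 37, 17, 107] bbox centre [ 0.1965 -0.0093]
yellow [232, 174, 15, 19, 175] bbox centre [-0.0424 -0.0774]
pink [219, 129, 14, 45, 506] bbox centre [-0.0517 -0.0397]
pink [236, 129, 13, 43, 540] bbox centre [-0.0373 -0.0389]
pink [349, 229, 99, 76, 3759] bbox centre [ 0.1137 -0.1543]
teal [202, 0, 8, 10, 71] bbox centre [-0.063   0.0719]
teal [184, 23, 15, 52, 630] bbox centre [-0.0761  0.0416]
teal [201, 24, 20, 52, 839] bbox centre [-0.0608  0.0408]
red [341, 57, 112, 88, 6085] bbox centre [0.0878 0.0018]
pink [array([ 0.1067, -0.1598]), array([-0.0426, -0.0713])] [array([-0.0423, -0.0435])]
teal [array([-0.0667,  0.0728])] [array([-0.0669,  0.0425])]
carton_green 0.73 [ 745. -252.] [ 56. 103.] 74.9
carton_green 0.63 [ 803. -123.] [102.  66.] 17.1
carton_green 0.61 [504. 233.] [56. 91.] 0.3
tub_yellow 0.64 [503. 333.] [60. 73.] 0.3
```

View pics/w5.png

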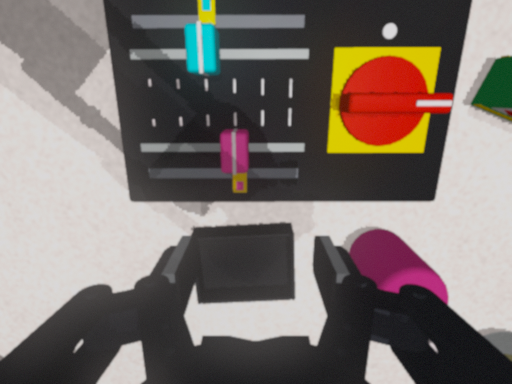

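View pics/look.png

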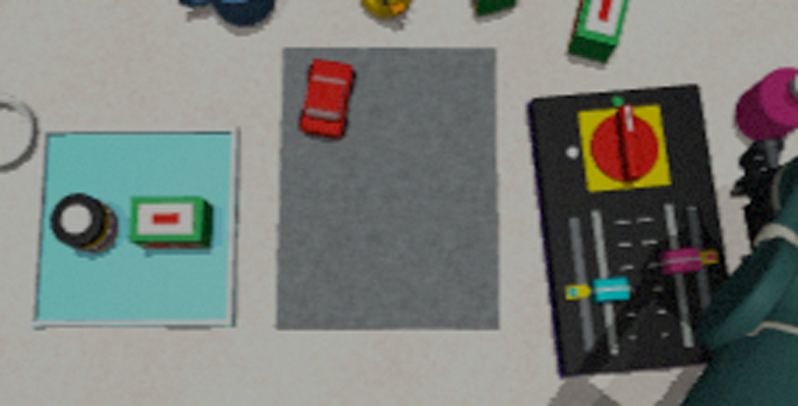

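The caps read level with their pointers: teal at -0.067 against -0.0675, pink at -0.0423 against -0.0424. The bar points at the green dot, both prizes stand in the tray, and the gripper is clear. Handing in.

```bash
python3 -c "
from workcell import *
print(finish_job())"
```

```text
the job is handed in; nothing more can be done
None
```

The job is handed in, with no verdict returned: the green carton and yellow tub stand in the tray, the isolator is back on, and both faders are level with their pointers by camera.

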